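Put a mug on the warmer and set its guarded thermostat

TASK

Stand the loose white mug, the one on its own to the right of the mug warmer, upright in the middle of the warmer's round plate. Also turn the warmer's thermostat knob, deep in the well of its white tower, clockwise until its yellow pointer points at the orange mark on the ring round the well. Leave the other things on the worktop where they are.

Things in the scene. Friction and masses are not known exactly. Their poses are not given: they have to be found in the camera images.
- warmer: Mug warmer, does not shift: black base 150 x 312 mm (x, y), 31 mm high, with a round grey warming plate on its +y end and a white square tower on its -y end. Origin at the centre of its underside. The tower is 125 x 125 mm, centred at y = -85 mm, 110 mm high; in its top a round well of 90 mm diameter, 45 mm deep (floor 65 mm above the worktop), holds the knob.
- plate_center (a point): Centre of the warming plate's top face: a flat grey disc of 120 mm diameter, its top 35 mm above the worktop. Axes as the warmer's.
- thermostat (a joint): Angle of the thermostat knob in rad, 0 to 2.6, growing as it turns clockwise seen from above; it starts at 0.1 to 0.6 and must end somewhere in 1.1 to 1.7. At 0 the pointer stands 0.85 rad anticlockwise (to the left) of the warmer's +x axis. Friction of 0.06 N m holds it where it is left.
- knob_grip (a point): On the knob's axis, 87 mm above the worktop. The grip is an upright black bar along this point's x, 58 long, 16 thick, 72 to 98 mm above the worktop; +x is the pointer's end (yellow line). Under it a disc of 68 mm diameter, top at 73 mm. Well wall 45 mm from the axis, its rim (110 mm, 113 with the ring) above the bar: fingers must go in partly opened.
- pointer_tip (a point): Tip of the yellow pointer on top of the knob's bar, 31 mm from the knob's axis.
- mark_inner (a point): Where the pointer's tip must come to, seen from above: 31 mm from the knob's axis, straight inward of the orange mark; this point's x axis points from the knob's axis to the mark. The mark, 13 x 10 mm, sits on a dark flat ring (radii 46 and 57 mm, 3 mm thick, 6 mm at the mark) fixed on the tower's top round the well.
- mug_center (a point): Middle of the loose white mug, on its body's axis, half-way up (46 mm). Body 74 mm in diameter, 92 mm high, open at the top, wall 5 to 9 mm thick, inner floor 9 mm up, about 0.28 kg. The handle, 7 mm thick, points along this point's -y and reaches 69 mm from the axis, 15 to 84 mm high. Can be pinched from above by the wall, one finger inside, best at its +x or +y side.
- bowl_0: White rice bowl, 113 mm in diameter and 64 mm high, right of the mug; leave alone. Origin at its underside.
- kitchen_timer: Red and white kitchen timer, 62 mm in diameter and 44 mm high, left of the warmer; leave alone. Origin at its underside.
- shaker: White salt shaker, 43 mm in diameter and 73 mm high, behind right of the mug; leave alone. Origin at its underside.
Not all that is in view belongs to the job. What is shaped like the part that bears mug_center but purple or red is not meant.

How it is judged:
By the outcome, as a careful person would: the job done as asked, in the order asked, and still so for the second after the job is handed in, with the robot touching nothing.
It also fails if it takes over 64 s, if anything falls off the work surface, if the arm or the gripper's body presses on something with over 40 N, if the wrist force passes 120 N, or if a joint passes its speed limit or range.

ROBOT

A 6-joint arm with a two-finger parallel gripper is mounted at the origin on a cart in front of the work surface, level with it; the furniture and walls round the work are solid. World frame = base frame: x ahead of the robot, y to its left, z up, the work surface at z = 0. Lengths are in mm, angles in degrees, forces in N, time in s.
With the tool pointing down it reaches from about 350 to 850 mm from the base axis. Payload 8.1 kg.
Tool frame: the origin (TCP) lies between the finger pads; the fingertips stand 17 mm ahead of it and the grasp point (between the pads) lies 2 mm behind it; z points along the fingers, y is the line along which they close (so a half turn about z gives the same grasp; the last joint's range is limited). The gripper opens to 85 mm and grips with 20 to 120 N. Pads are 22 mm wide; open, the fingers measure 114 mm over their backs; the gripper's body (76 mm by 85 mm) begins 54 mm behind the grasp point. The pads swing forward as they close: fully open they stand 13 mm farther back than shut.
Start: joints at [62.716, 7.471, 85.268, -0, 87.261, -4.893], TCP at [228.536, 554.776, 248.292] pointing down, gripper open.
Joint ranges: [-169.43, 169.43], [-51.17, 129.36], [1.28, 143.12], [-76.62, 256.62], [0, 156.53], [-152.29, 152.29]. Speed limits (degrees/s): [136.94, 136.94, 159.86, 180, 180, 180].

INTERFACE

Orientations are given as [roll, pitch, yaw] about the fixed x, y, z axes, in that order (R = Rz(yaw) Ry(pitch) Rx(roll)).
In Python, from bench import sense, snapshot, hand_in, trace, place_of gives the robot as it stands.
- The arm moves only by the shell command python3 -m handwheel 'ROWS' [FORCE]. ROWS is JSON, a list of rows, each a list of 7 numbers: the opening, from -1 (shut) to 1 (fully open), then the shift along the tool's x, y, z in cm, then the turn, a rotation vector about the tool's x, y, z in rad. A call has 1 to 12 rows; each row shifts and turns the commanded pose from where the row before left it, along the tool's axes as they then stand; what a row does not reach is not made up. A row lasts 1/12 s, in which the tool goes at most 41.7 mm and 7.16 degrees, less where a joint would pass 70% of its speed; a pose out of reach is approached as far as the arm can. A call with a gripper value outside its range is refused whole. The fingers move at their own pace and stop on an object; FORCE is the grip in N (left out, the last holds). Time passes only in rows, so rows that do not move let the fingers close. It gives the time, the measured TCP pose, the force, the opening and the grip force at its end, in the units of the state.
- sense(): the state, without advancing time (a new reading comes with each control period).
- snapshot(name): name is "scene" or "side" or "wrist"; returns a dict with "image" (384x512x3 uint8, red, green, blue), "intrinsics" (3x3 intrinsics, pixels), "k1" (the pictures are not rectified: a ray, as slopes to the right and down, at radius r is drawn at 1 + k1 r^2 times it, then the intrinsics apply), "R" (3x3) and "t" (3): a world point X has camera coordinates R X + t. Camera axes: x right, y down, z forward; pixel columns grow to the right and rows downward; lengths in mm; the calibration is good to about 2 mm. A picture is of the moment at which its call begins. There is no depth.
- hand_in(): hands the job in; it is judged then, once.
Trained networks look in a picture, given as the dict that the camera call returned (one of the last four; its "shot" number tells which), for a name from the list of things; names that differ only in an ending like _2 or _b are one class to them, and where a whole thing is asked for, a point or a joint stands for the part that bears it (a point fixed in the world has none). Each returns a list of dicts, best first, with "conf" (0 to 1); they miss things now and then, are a little off and sometimes report something else, mostly with a low value. They report only what shows in the picture. A call takes as long as a camera call. They do not tell look-alikes from the thing itself.
- trace(picture, query): "pixels" (384x512 bool, what is visible of it).
- place_of(picture, query): "location" ([x, y, z] in mm, in world coordinates, good to about 4 mm: a listed point, or the origin of a listed thing).
The state is a dict: "time": time; "joint_pos": joint angles; "qd": joint speeds; "joint_efforts": joint torques, N m; "tool_pos": TCP position; "tcp_rot": TCP orientation; "ft_force": force on the tool from outside, world axes, zero at the start; "wrist_torque": the same for the moment, N m; "finger_gap": finger opening in mm; "grip_force": force on a finger pad.
Only numpy, scipy, OpenCV 4.12 (cv2) and the standard library are available. Lean on these libraries where they do the work, as an engineer would, in place of code of your own. Each camera call takes 0.05 s, during which the arm holds its last target. There are 200 camera calls.

## Working session

There is one attempt and no reset: what is moved stays moved. The work goes in short steps, Python scripts to look and compute and a shell command to move; the robot and the scene stay as the last step left them, time stands still between calls to the robot, and variables do not carry over. Pictures are saved under pics/ and viewed, at most 13 in all, crops included, and the job is handed in when it is done.

```bash
ls; mkdir -p pics; cat > h.py <<'E'
import numpy as np, cv2
from bench import sense, snapshot, hand_in, trace, place_of
def save(p,n): cv2.imwrite('pics/'+n+'.png',p['image'][:,:,::-1])
def proj(p,X):
    c=p['R']@np.array(X,float)+p['t']; s=c[:2]/c[2]; s=s*(1+p['k1']*(s@s)); K=np.array(p['intrinsics'])
    return K[:2,:2]@s+K[:2,2]
def ray(p,u,z):
    K=np.array(p['intrinsics']); d=(np.array(u)-K[:2,2])/[K[0,0],K[1,1]]; s=d.copy()
    for _ in range(20): s=d/(1+p['k1']*(s@s))
    R=np.array(p['R']); o=-R.T@p['t']; v=R.T@np.r_[s,1]
    return o+v*(z-o[2])/v[2]
E
python3 - <<'E'
from h import *
np.set_printoptions(precision=1,suppress=True)
ims=[]
for c in ['scene','side']:
    p=snapshot(c); ims.append(p['image'])
    for q in ['warmer','plate_center','knob_grip','pointer_tip','mark_inner','mug_center','bowl_0','kitchen_timer','shaker']:
        print(c,q,[(np.array(d['location']),round(d['conf'],2),proj(p,d['location'])) for d in place_of(p,q)[:3]])
im=np.vstack(ims); 
for i,c in enumerate(['a','b']): cv2.imwrite(f'pics/{c}.png',ims[i][:,:,::-1])
print(sense())
E
```

```text
pics
scene warmer [(array([489.3, 100.2,  -1.5]), 0.81, array([216.2, 199.9])), (array([487.7,  -9.7,  96. ]), 0.37, array([233.5, 199.7]))]
scene plate_center [(array([499.8, 176.5,  37.2]), 0.78, array([205.4, 180.6])), (array([ 431.6, -186.6,   44.8]), 0.62, array([255.8, 250. ]))]
scene knob_grip [(array([475. ,  20.4,  90.8]), 0.57, array([225.2, 197.6])), (array([499.5, 173.5,  33.9]), 0.57, array([205.9, 181.6]))]
scene pointer_tip [(array([499. , 175.3,  35.2]), 0.54, array([205.5, 181.2])), (array([504.3,  22.4,  98.5]), 0.46, array([231.3, 191.7]))]
scene mark_inner [(array([ 577.1, -412.9,    0.3]), 0.69, array([337.3, 277.3])), (array([486.2, -11.2,  97.3]), 0.49, array([233.5, 200. ]))]
scene mug_center [(array([ 429.3, -184.1,   46.4]), 0.82, array([254.7, 249.6])), (array([726.2,  78.2,  47.4]), 0.71, array([266.2, 164.9])), (array([ 531.2, -292.3,   46.7]), 0.56, array([301.1, 253.2]))]
scene bowl_0 []
scene kitchen_timer [(array([471. , 364.1,  -1. ]), 0.64, array([173.5, 165.8]))]
scene shaker [(array([ 580.8, -412.9,    0.7]), 0.73, array([338.1, 276.5])), (array([
[... 230 characters left out ...]
,  30.6]), 0.65, array([249.4, 233.4]))]
side knob_grip []
side pointer_tip []
side mark_inner []
side mug_center [(array([ 430.4, -183.5,   47.6]), 0.56, array([317.5, 188. ]))]
side bowl_0 [(array([ 424.7, -465.8,   -3.8]), 0.56, array([342.6, 174.5]))]
side kitchen_timer []
side shaker []
{'time': 1.0, 'joint_pos': array([62.7,  7.5, 85.3, -0. , 87.3, -4.9]), 'qd': array([ 0.1, -0. ,  0.1,  0. ,  0.1, -0. ]), 'joint_efforts': array([  0. , -56.9, -50.1,  -0. ,   0. ,   0. ]), 'tool_pos': array([228.5, 554.8, 248.3]), 'tcp_rot': array([-180. ,    0. ,  157.6]), 'ft_force': array([-0.3,  0.1, -0.3]), 'wrist_torque': array([-0.,  0., -0.]), 'grip_force': 0.0, 'finger_gap': 85.51237946407184}
```

View pics/a.png

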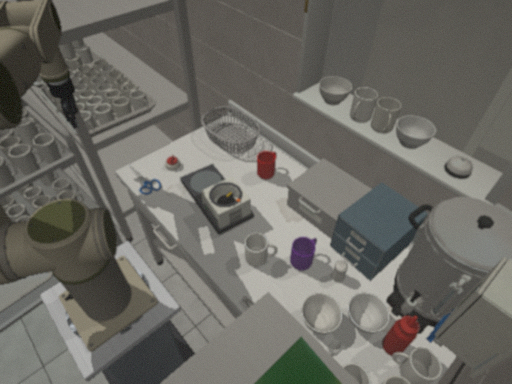

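View pics/b.png

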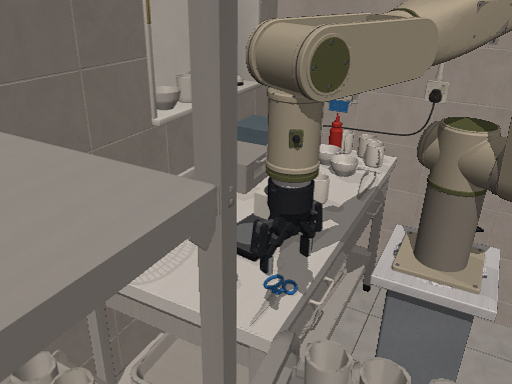

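The scene picture shows the loose white mug at (256,249), its handle pointing image-right. The warmer is at (216,199), and the purple and red mugs at (302,253) and (266,165) are decoys. Next I move over the warmer for a wrist look.

```bash
python3 -m handwheel '[[1,-2.5,-2.5,-0.7,0,0,0],[1,-2.5,-2.5,-0.7,0,0,0],[1,-2.5,-2.5,-0.7,0,0,0],[1,-2.5,-2.5,-0.7,0,0,0],[1,-2.5,-2.5,-0.7,0,0,0],[1,-2.5,-2.5,-0.7,0,0,0],[1,-2.5,-2.5,-0.7,0,0,0],[1,-2.5,-2.5,-0.7,0,0,0],[1,-2.5,-2.5,-0.7,0,0,0],[1,-2.5,-2.5,-0.7,0,0,0],[1,-2.5,-2.5,-0.7,0,0,0],[1,-2.5,-2.5,-0.7,0,0,0]]'
python3 - <<'E'
from h import *
np.set_printoptions(precision=1,suppress=True)
p=snapshot('wrist');save(p,'w1')
R=np.array(p['R']);print(-R.T@p['t'],R)
for q in ['warmer','plate_center','knob_grip','pointer_tip','mark_inner','mug_center']:
    print(q,[(np.array(d['location']),round(d['conf'],2),proj(p,d['location'])) for d in place_of(p,q)[:3]])
s=sense();print(s['tool_pos'],s['tcp_rot'],s['joint_pos'])
E
```

```text
time: 2.0
tool_pos: [391.9, 161.5, 332.9]
tcp_rot: [180.0, 0.0, 157.6]
ft_force: [0.8, 1.9, 0.5]
finger_gap: 85.7
grip_force: 0.0
[327.8 187.6 459.2] [[ 0.4  0.9  0. ]
 [ 0.9 -0.4  0.3]
 [ 0.3 -0.1 -1. ]]
warmer [(array([487.4, 103.2,   2. ]), 0.9, array([246.3, 221.7]))]
plate_center [(array([500.8, 177.5,  37.9]), 0.88, array([296.6, 220.6]))]
knob_grip [(array([479.7,  17.7,  85.6]), 0.6, array([183.1, 262.2]))]
pointer_tip [(array([506.2,  21.3,  96.9]), 0.96, array([192.5, 282. ]))]
mark_inner []
mug_center [(array([ 433.9, -186.3,   48.6]), 0.86, array([ 57.4, 268.8]))]
[391.1 164.1 331.9] [-180.    -0.   157.7] [ 15.8 -21.5 103.3   0.   98.3 -51.9]
```

View pics/w1.png

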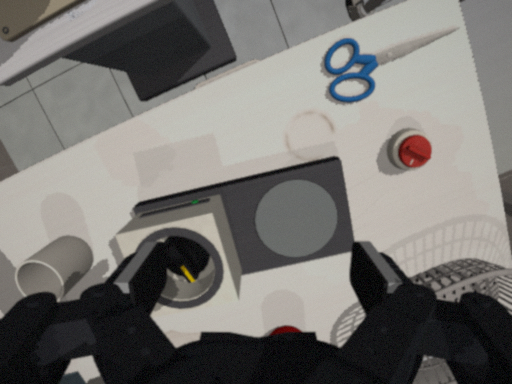

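The wrist picture shows the mug at (57,268), the plate centre at (297,218) and the yellow pointer at (188,272). The mark is hidden by the left finger. On to the mug.

```bash
python3 -m handwheel '[[1,-0.9,-3.4,0.3,0,0,0],[1,-0.9,-3.4,0.3,0,0,0],[1,-0.9,-3.4,0.3,0,0,0],[1,-0.9,-3.4,0.3,0,0,0],[1,-0.9,-3.4,0.3,0,0,0],[1,-0.9,-3.4,0.3,0,0,0],[1,-0.9,-3.4,0.3,0,0,0],[1,-0.9,-3.4,0.3,0,0,0],[1,-0.9,-3.4,0.3,0,0,0],[1,-0.9,-3.4,0.3,0,0,0],[1,0,0,0,0,0,0],[1,0,0,0,0,0,0]]'
python3 - <<'E'
from h import *
np.set_printoptions(precision=1,suppress=True)
p=snapshot('wrist');save(p,'w2')
for q in ['mug_center','bowl_0','shaker']:
    print(q,[(np.array(d['location']),round(d['conf'],2),proj(p,d['location'])) for d in place_of(p,q)[:3]])
# rectify onto plane z=92 (mug rim), 2.5 px/mm, up = +x, left=+y
m=max(place_of(p,'mug_center')[:1],key=lambda d:d['conf'])['location']
S=3.; n=480
jj,ii=np.meshgrid(np.arange(n),np.arange(n))
X=m[0]+(n/2-ii)/S; Y=m[1]+(n/2-jj)/S
mp=np.array([[proj(p,(X[a,b],Y[a,b],84)) for b in range(n)] for a in range(n)]).astype(np.float32)
cv2.imwrite('pics/w2r.png',cv2.remap(p['image'],mp[...,0],mp[...,1],cv2.INTER_LINEAR)[:,:,::-1])
s=sense();print(s['tool_pos'],s['tcp_rot'],s['joint_pos'],m)
E
```

```text
time: 3.35
tool_pos: [345.1, -185.8, 301.5]
tcp_rot: [180.0, -0.1, 157.5]
ft_force: [0.6, 0.2, 0.8]
finger_gap: 85.5
grip_force: 0.0
mug_center [(array([ 531.8, -298. ,   41.8]), 0.98, array([235.2, 307.7])), (array([ 434.5, -186.4,   44.8]), 0.89, array([283.2, 223.3])), (array([724. ,  76.3,  45.4]), 0.65, array([505.4, 321.5]))]
bowl_0 [(array([ 430.3, -463.9,    1.3]), 0.91, array([114. , 273.3]))]
shaker [(array([ 583.8, -406.5,    0.1]), 0.56, array([190.1, 336.8])), (array([477.3,  17.4,  90.3]), 0.44, array([460.2, 206.3]))]
[ 345.9 -184.2  302.5] [180.    0.  157.8] [ -35.6  -27.1  110.4    0.    96.7 -103.3] [531.8, -298.0, 41.8]
```

View pics/w2r.png

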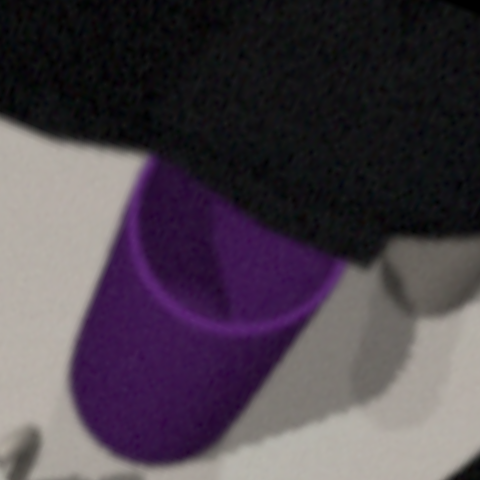

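View pics/w2.png

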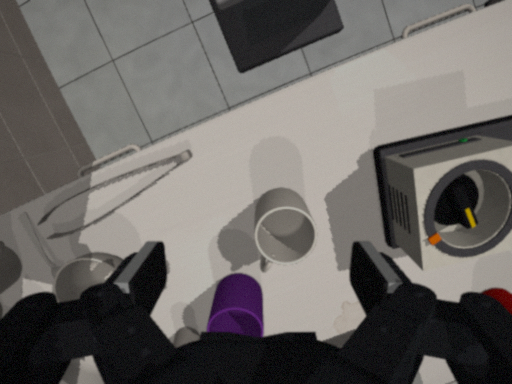

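The purple decoy ranked first in the rectified crop. In the wrist picture the white mug's rim is centred at about (285,234), with the handle end at (265,267). The orange mark is at (433,239) and the yellow line runs from (466,209) to (473,226).

```bash
python3 - <<'E'
from h import *
np.set_printoptions(precision=1,suppress=True)
p=snapshot('wrist')
print('rim',ray(p,(285,235),92),'handle',[ray(p,(265,268),z) for z in (50,80)])
mk=ray(p,(433,239),115); a=ray(p,(466,209),98);b=ray(p,(473,226),98)
c=[ray(p,u,113) for u in ((512,170),)]
print('mark',mk,'ptr',a,b)
k=np.array([480,18.]);
for n,v in (('mark',mk),('b',b)): print(n,np.degrees(np.arctan2(v[1]-k[1],v[0]-k[0])),np.hypot(*(v[:2]-k)))
print(place_of(p,'knob_grip')[:1],place_of(p,'pointer_tip')[:1],place_of(p,'mark_inner')[:1])
g=p['image'];rim=trace(p,'mug_center')
for d in rim[:3]:
    y,x=np.where(d['pixels']);print(d['conf'],x.min(),x.max(),y.min(),y.max())
E
```

```text
rim [ 431.7 -184.8   92. ] handle [array([ 485.7, -230.4,   50. ]), array([ 469.5, -224.7,   80. ])]
mark [489.9 -30.9 115. ] ptr [479.7  21.8  98. ] [504.4  25.9  98. ]
mark -78.50625797895341 49.92680161526678
b 18.045070421839075 25.64353844301498
[{'location': [474.2, 17.7, 87.4], 'conf': 0.95}] [{'location': [508.0, 22.5, 99.8], 'conf': 0.69}] [{'location': [482.3, -13.4, 97.0], 'conf': 0.95}]
0.87 252 314 187 271
0.83 481 511 287 313
0.66 205 260 272 336
```

```bash
python3 -m handwheel '[[-0.05,0,0,0,0,0,0.1035],[-0.05,0,0,0,0,0,0.1035],[-0.05,0,0,0,0,0,0.1035],[-0.05,0,0,0,0,0,0.1035],[-0.05,-1.5,2.36,0,0,0,0],[-0.05,-1.5,2.36,0,0,0,0],[-0.05,-1.5,2.36,0,0,0,0],[-0.05,-1.5,2.36,0,0,0,0],[-0.05,0,0,3.5,0,0,0],[-0.05,0,0,3.5,0,0,0],[-0.05,0,0,3.5,0,0,0],[-0.05,0,0,3.5,0,0,0]]' 60
python3 -m handwheel '[[-0.05,0,0,0,0,0,0],[-0.05,0,0,0,0,0,0]]'
python3 - <<'E'
from h import *
np.set_printoptions(precision=1,suppress=True)
p=snapshot('wrist');save(p,'w3')
print([(np.array(d['location']),d['conf']) for d in place_of(p,'mug_center')[:3]])
s=sense();print(s['tool_pos'],s['tcp_rot'],s['joint_pos'],s['finger_gap'])
E
```

```text
time: 4.85
tool_pos: [455.2, -163.0, 160.9]
tcp_rot: [180.0, 0.0, 133.9]
ft_force: [0.9, -0.3, -0.6]
finger_gap: 40.3
grip_force: 0.0
time: 5.02
tool_pos: [453.5, -162.5, 160.9]
tcp_rot: [-179.9, -0.3, 133.9]
ft_force: [0.1, 0.2, 1.5]
finger_gap: 40.5
grip_force: 0.0
[(array([ 432.5, -186. ,   44.9]), 0.94), (array([ 534. , -297.5,   42.7]), 0.71), (array([479.4,  16.6,  85. ]), 0.33)]
[ 456.2 -163.9  164.9] [179.9   0.2 133.9] [-25.8  -7.6 109.2   0.   78.3 -69.7] 40.657501792341954
```

View pics/w3.png

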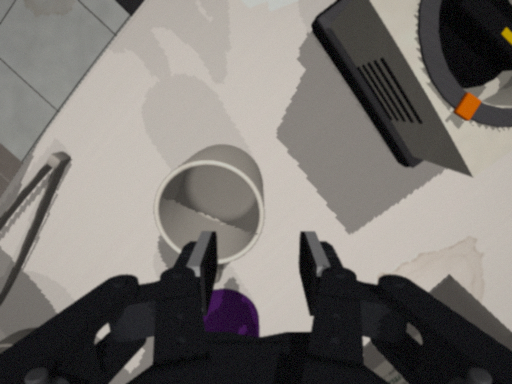

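The left finger is heading inside the mug, whose rim centre is near (210,210) with the handle straight down-image. Next: descend and pinch.

```bash
python3 -m handwheel '[[-0.05,0,0,2.3,0,0,0],[-0.05,0,0,2.3,0,0,0],[-0.05,0,0,2.3,0,0,0],[-0.05,0,0,2.2,0,0,0],[-0.05,0,0,0,0,0,0],[-1,0,0,0,0,0,0],[-1,0,0,0,0,0,0],[-1,0,0,0,0,0,0],[-1,0,0,0,0,0,0],[-1,0,0,0,0,0,0],[-1,0,0,0,0,0,0],[-1,0,0,0,0,0,0]]' 60
```

```text
time: 6.12
tool_pos: [456.6, -164.8, 74.8]
tcp_rot: [180.0, 0.3, 133.9]
ft_force: [-4.7, -0.8, 9.9]
finger_gap: 7.0
grip_force: 54.5
```

```bash
python3 -m handwheel '[[-1,0,0,-1.5,0,0,0],[-1,0,0,-2.5,0,0,0],[-1,0,0,-3,0,0,0],[-1,0,0,-3,0,0,0],[-1,0,0,-3,0,0,0],[-1,0,0,-2,0,0,0]]'
python3 -m handwheel '[[-1,1.3,1.82,0,0,0,0],[-1,2.1,3.0,0,0,0,0],[-1,2.1,3.0,0,0,0,0],[-1,2.1,3.0,0,0,0,0],[-1,2.1,3.0,0,0,0,0],[-1,2.1,3.0,0,0,0,0],[-1,2.1,3.0,0,0,0,0],[-1,2.1,3.0,0,0,0,0],[-1,2.1,3.0,0,0,0,0],[-1,2.1,3.0,0,0,0,0],[-1,1.2,1.4,0,0,0,0],[-1,0,0,0,0,0,0]]'
python3 -m handwheel '[[-1,0,0,0,0,0,0],[-1,0,0,0,0,0,0],[-1,0,0,0,0,0,0]]'
python3 - <<'E'
from h import *
np.set_printoptions(precision=1,suppress=True)
p=snapshot('wrist');save(p,'w4')
for q in ['mug_center','plate_center']:
  print([(np.array(d['location']),d['conf'],proj(p,d['location'])) for d in place_of(p,q)[:3]])
s=sense();print(s['tool_pos'],s['tcp_rot'],s['joint_pos'],s['finger_gap'])
E
```

```text
time: 6.62
tool_pos: [456.3, -163.9, 226.6]
tcp_rot: [179.9, 0.3, 133.9]
ft_force: [0.2, 0.3, -2.3]
finger_gap: 5.9
grip_force: 63.2
time: 7.62
tool_pos: [524.7, 204.6, 223.0]
tcp_rot: [179.8, -0.0, 134.1]
ft_force: [0.4, -0.6, -3.5]
finger_gap: 5.8
grip_force: 63.3
time: 7.87
tool_pos: [524.6, 199.4, 222.0]
tcp_rot: [180.0, 0.0, 133.8]
ft_force: [0.1, -0.5, -3.1]
finger_gap: 5.9
grip_force: 63.3
[(array([501.7, 176.7, 190.8]), 0.64, array([198.6, 235. ]))]
[(array([496.2, 178.5,  34.3]), 0.6, array([223.3, 167.9]))]
[524.6 199.4 221.6] [180.    0.  133.8] [ 15.6   2.2  93.6  -0.   84.1 -28.2] 5.825907619554452
```

View pics/w4.png

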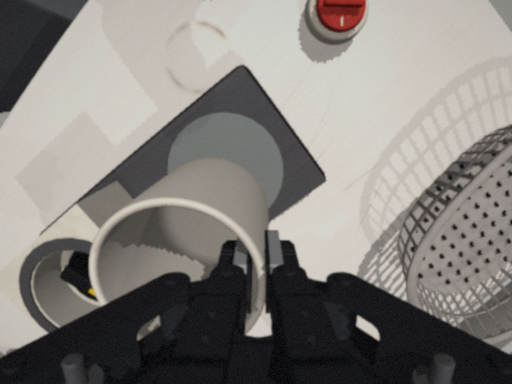

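The mug is held upright above the plate, whose disc is centred near (223,168). The networks put the mug axis within about 2 mm of the plate centre. Lowering.

```bash
python3 -m handwheel '[[-1,0,0,2.5,0,0,0],[-1,0,0,2.5,0,0,0],[-1,0,0,2.5,0,0,0],[-1,0,0,1.8,0,0,0],[-1,0,0,0.8,0,0,0],[-1,0,0,0.4,0,0,0],[-1,0,0,0,0,0,0],[-1,0,0,0,0,0,0]]'
python3 -m handwheel '[[-1,0,0,0.3,0,0,0],[-1,0,0,0.2,0,0,0],[-1,0,0,0.1,0,0,0],[-1,0,0,0,0,0,0]]'
```

```text
time: 8.68
tool_pos: [525.3, 200.4, 117.6]
tcp_rot: [179.9, 0.0, 133.9]
ft_force: [-0.6, -1.0, -2.7]
finger_gap: 6.2
grip_force: 63.3
time: 9.02
tool_pos: [525.5, 200.9, 111.6]
tcp_rot: [179.8, 0.1, 133.9]
ft_force: [1.9, 1.3, 2.5]
finger_gap: 6.1
grip_force: 66.0
```

```bash
python3 -m handwheel '[[-1,0,0,0.05,0,0,0],[-0.2,0,0,0,0,0,0],[-0.2,0,0,0,0,0,0],[-0.2,0,0,0,0,0,0],[-0.2,0,0,0,0,0,0],[-0.2,0,0,-1,0,0,0],[-0.2,0,0,-2.5,0,0,0],[-0.2,0,0,-3.5,0,0,0],[-0.2,0,0,-3.5,0,0,0],[-0.2,0,0,-3.5,0,0,0]]'
python3 -m handwheel '[[-0.2,3,-3,0,0,0,0],[-0.2,0,-3.5,-1,0,0,0],[-0.2,0,-3.5,-1,0,0,0],[-0.2,0,-3.5,-1,0,0,0],[-0.2,0,0,0,0,0,0],[-0.2,0,0,0,0,0,0]]'
python3 - <<'E'
from h import *
np.set_printoptions(precision=1,suppress=True)
p=snapshot('wrist');save(p,'w5')
for q in ['mug_center','plate_center','knob_grip','pointer_tip','mark_inner']:
  print(q,[(np.array(d['location']),d['conf'],proj(p,d['location'])) for d in place_of(p,q)[:3]])
s=sense();print(s['tool_pos'],s['tcp_rot'],s['joint_pos'],s['finger_gap'])
E
```

```text
time: 9.85
tool_pos: [523.9, 200.2, 251.8]
tcp_rot: [-180.0, -0.0, 133.9]
ft_force: [0.4, 0.1, 0.8]
finger_gap: 34.4
grip_force: 0.0
time: 10.35
tool_pos: [406.9, 127.8, 281.8]
tcp_rot: [179.8, 0.1, 133.8]
ft_force: [0.4, 0.4, 0.1]
finger_gap: 34.0
grip_force: 0.0
mug_center [(array([504.8, 178.8,  80.7]), 0.91, array([353.1, 197. ])), (array([720.9,  77.2,  48.1]), 0.76, array([390.1, 338.6]))]
plate_center []
knob_grip [(array([476. ,  16.5,  87.5]), 0.76, array([233.5, 278.6]))]
pointer_tip [(array([507.4,  22.2,  99.7]), 0.8, array([256.4, 297.7]))]
mark_inner [(array([478.4,  16.8,  82.6]), 0.58, array([235.5, 277.4]))]
[407.2 128.8 279.1] [-179.9   -0.1  133.9] [ 10.7 -20.8 108.2   0.   92.7 -33.3] 34.19375376973557
```

View pics/w5.png

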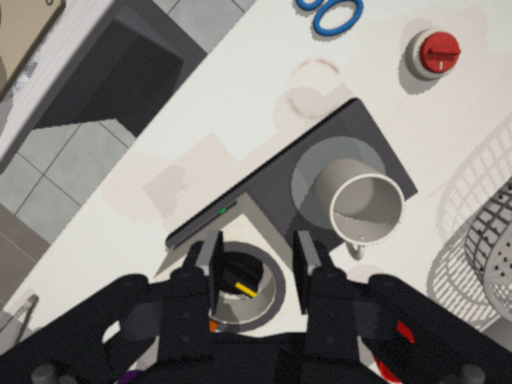

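The mug stands upright on the plate at about (350,200), and the pointer is at (246,290). The mark is partly behind the finger at (212,327). Next is a clearer view of the dial.

```bash
python3 -m handwheel '[[-0.2,-3,-1,0,0,0,0],[-0.2,-3,-1,0,0,0,0],[-0.2,-3,-1,0,0,0,0],[-0.2,0,0,0,0,0,0],[-0.2,0,0,0,0,0,0],[-0.2,0,0,0,0,0,0]]'
python3 - <<'E'
from h import *
np.set_printoptions(precision=1,suppress=True)
p=snapshot('wrist');save(p,'w6')
h=cv2.cvtColor(p['image'],cv2.COLOR_RGB2HSV)
for n,lo,hi,z in (('mark',5,17,116),('ptr',20,35,98)):
    m=((h[...,0]>=lo)&(h[...,0]<=hi)&(h[...,1]>150)&(h[...,2]>90)).astype(np.uint8)
    N,l,st,c=cv2.connectedComponentsWithStats(m)
    for i in range(1,N):
        if st[i,4]>25: print(n,st[i],c[i],ray(p,c[i],z)[:2])
for q in ['warmer','mug_center','plate_center','knob_grip','pointer_tip','mark_inner']:
  print(q,[(np.array(d['location']),round(d['conf'],2)) for d in place_of(p,q)[:2]])
print([proj(p,(476,17.5,113)),proj(p,(501+60,178,35)),proj(p,(501-60,178,35)),proj(p,(501,118,35)),proj(p,(501,238,35))])
s=sense();print(s['tool_pos'],s['tcp_rot'])
E
```

```text
time: 11.15
tool_pos: [447.8, 43.0, 279.1]
tcp_rot: [-179.9, -0.1, 133.9]
ft_force: [0.2, 0.1, 0.4]
finger_gap: 34.2
grip_force: 0.0
mark [230 250  13  14 116] [236.  256.2] [488.6 -31.5]
ptr [262 209  23  17 152] [272.9 217.1] [491.1  20.9]
warmer [(array([487.8, 104.4,   1.6]), 0.58), (array([505.6, 181.1,  79.8]), 0.3)]
mug_center [(array([ 533.2, -298.2,   44.1]), 0.96), (array([507.4, 182.5,  80.1]), 0.87)]
plate_center []
knob_grip [(array([476.3,  16.6,  85.3]), 0.64)]
pointer_tip [(array([506.3,  21.1,  97.1]), 0.78)]
mark_inner []
[array([260.4, 214.8]), array([403.3, 147.9]), array([336.5,  73.8]), array([333.7, 148.7]), array([409.8,  74.1])]
[447.7  43.3 279.9] [180.   0. 134.]
```

View pics/w6.png

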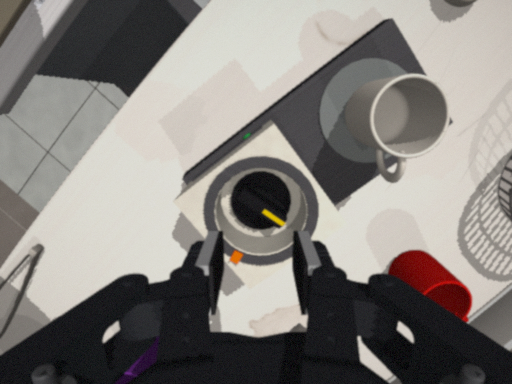

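```bash
python3 - <<'E'
from h import *
from scipy.optimize import least_squares
np.set_printoptions(precision=1,suppress=True)
p=snapshot('wrist')
g=cv2.GaussianBlur(cv2.cvtColor(p['image'],cv2.COLOR_RGB2GRAY),(3,3),0).astype(float)
# outer ring edge: search bright->dark going inward around the initial centre, fit circle centre (z=113,r=57)
c=np.array([475,18.])
for it in range(4):
    P=[]
    for a in np.radians(np.arange(0,360,5)):
        d=np.array([np.cos(a),np.sin(a)]); rr=np.arange(51,63,.4)
        v=np.array([cv2.getRectSubPix(g.astype(np.float32),(1,1),tuple(map(float,proj(p,np.r_[c+d*r,113]))))[0,0] for r in rr])
        e=np.diff(v); i=e.argmax()
        if e[i]>5: P.append(c+d*rr[i])
    P=np.array(P); s=least_squares(lambda t:np.hypot(*(P-t[:2]).T)-t[2],[*c,57],loss='soft_l1',f_scale=1.)
    c=s.x[:2]
print('ring',s.x,len(P),np.abs(s.fun).mean())
A=ray(p,(187,181),31);B=ray(p,(390,20),31);C=ray(p,(452,122),31)
print(A,B,C,np.degrees(np.arctan2(*(B-A)[1::-1]))-90,np.degrees(np.arctan2(*(C-B)[1::-1])))
h=cv2.cvtColor(p['image'],cv2.COLOR_RGB2HSV)
ang=lambda v:np.degrees(np.arctan2(v[1]-c[1],v[0]-c[0]))
m=ray(p,(236,256.2),116);t=ray(p,(285,226),98)
yx=np.argwhere((h[...,0]>=20)&(h[...,0]<=35)&(h[...,1]>150)&(h[...,2]>90)&(np.add.outer(np.arange(384)*0,np.arange(512))>255)&(np.add.outer(np.arange(384)*0,np.arange(512))<290))
W=np.array([ray(p,(x,y),98)[:2] for y,x in yx]); W=W[np.hypot(*(W-c).T)<40]
u=np.linalg.svd(W-W.mean(0))[2][0];u*=np.sign(u[0])
print('mark ang',ang(m),np.hypot(*(m[:2]-c)),'tip',ang(t),'line dir',np.degrees(np.arctan2(u[1],u[0])),W.mean(0))
# plate visible edge: left (320,112), top(372,57), bottom-left
for q in ((320,112),(372,58),(352,157)): 
    X=ray(p,q,35); print('plate edge',X[:2],np.hypot(X[0]-501,X[1]-178))
E
```

```text
ring [475.1  18.8  57. ] 66 0.5569293443652519
[401.7 -34.8  31. ] [441.9 261.8  31. ] [582.5 242.9  31. ] -7.7197439933357686 -7.659556019823958
mark ang -74.25898820975343 52.198787849118276 tip 7.0004104866555705 line dir 8.783925801500732 [490.9  20.9]
plate edge [458.6 136.1] 59.609738536614145
plate edge [457.2 218.6] 59.68846398534631
plate edge [524.9 127.1] 56.21546725822374
```

The ring centre is about (475,19). The pointer is at +8.8° and the mark at −74.3°, so the knob needs about 83° clockwise. In the picture the ring is centred at (261,210), the pointer tip is at (285,226) and the mark at (236,256). Lining up over the bar.

```bash
python3 -m handwheel '[[-0.2,0,0,0,0,0,-0.1195],[-0.2,0,0,0,0,0,-0.1195],[-0.2,0,0,0,0,0,-0.1195],[-0.2,0,0,0,0,0,-0.1195],[-0.2,0,0,0,0,0,-0.1195],[-0.2,0,0,0,0,0,-0.1195],[-0.2,0,0,0,0,0,-0.1195],[-0.2,0,0,0,0,0,-0.1195],[-0.2,-2.35,-2.84,0,0,0,0],[-0.2,0,0,0,0,0,0]]'
python3 -m handwheel '[[-0.2,0,0,3.2,0,0,0],[-0.2,0,0,3.2,0,0,0],[-0.2,0,0,3.2,0,0,0],[-0.2,0,0,3.2,0,0,0],[-0.2,0,0,0,0,0,0],[-0.2,0,0,0,0,0,0],[-0.2,0,0,0,0,0,0]]'
python3 - <<'E'
from h import *
np.set_printoptions(precision=1,suppress=True)
p=snapshot('wrist');save(p,'w7')
s=sense();print(s['tool_pos'],s['tcp_rot'],s['joint_pos'],s['finger_gap'])
E
```

```text
time: 12.38
tool_pos: [477.3, 16.1, 278.9]
tcp_rot: [-179.9, -0.0, -171.3]
ft_force: [0.3, -0.6, -1.2]
finger_gap: 34.1
grip_force: 0.0
time: 12.97
tool_pos: [476.3, 18.3, 153.8]
tcp_rot: [-180.0, 0.1, -171.3]
ft_force: [0.3, 1.4, 1.3]
finger_gap: 33.6
grip_force: 0.0
[476.9  18.2 154.6] [-180.     0.2 -171.3] [  -4.    -8.3  110.9    0.    77.2 -102.6] 33.90327287839724
```

View pics/w7.png

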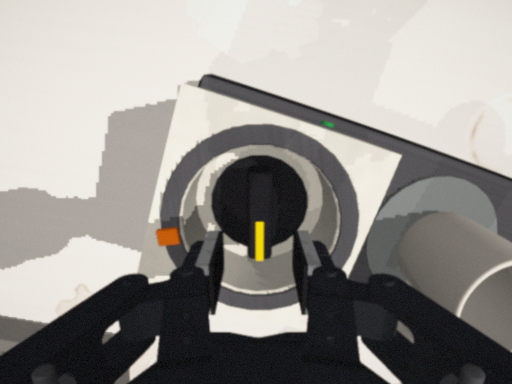

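The bar, with its yellow line at (259,240), sits centred between the fingers and parallel to the pads. Descend gently.

```bash
python3 -m handwheel '[[-0.2,0,0,1.5,0,0,0],[-0.2,0,0,1.5,0,0,0],[-0.2,0,0,1.2,0,0,0],[-0.2,0,0,0.8,0,0,0],[-0.2,0,0,0.6,0,0,0],[-0.2,0,0,0,0,0,0],[-0.2,0,0,0,0,0,0]]'
python3 -m handwheel '[[-1,0,0,0,0,0,0],[-1,0,0,0,0,0,0],[-1,0,0,0,0,0,0],[-1,0,0,0,0,0,0],[-1,0,0,0,0,0,0]]' 40
```

```text
time: 13.6
tool_pos: [475.5, 18.2, 96.2]
tcp_rot: [-180.0, 0.0, -171.3]
ft_force: [0.5, 1.2, -0.1]
finger_gap: 34.0
grip_force: 0.0
time: 14.02
tool_pos: [475.9, 18.8, 96.9]
tcp_rot: [180.0, 0.1, -171.3]
ft_force: [-2.6, 4.2, 5.6]
finger_gap: 14.8
grip_force: 40.8
```

```bash
python3 -m handwheel '[[-1,0,0,0,0,0,0.1],[-1,0,0,0,0,0,0.1],[-1,0,0,0,0,0,0.1],[-1,0,0,0,0,0,0.1],[-1,0,0,0,0,0,0.1],[-1,0,0,0,0,0,0.1],[-1,0,0,0,0,0,0.1]]'
python3 -m handwheel '[[-1,0,0,0,0,0,0.1],[-1,0,0,0,0,0,0.1],[-1,0,0,0,0,0,0.1],[-1,0,0,0,0,0,0.1],[-1,0,0,0,0,0,0.1],[-1,0,0,0,0,0,0.1],[-1,0,0,0,0,0,0.1],[-1,0,0,0,0,0,0.049],[-1,0,0,0,0,0,0],[-1,0,0,0,0,0,0]]'
```

```text
time: 14.6
tool_pos: [475.7, 18.2, 96.9]
tcp_rot: [180.0, 0.0, 148.3]
ft_force: [-4.1, 0.6, 6.3]
finger_gap: 15.2
grip_force: 40.9
time: 15.43
tool_pos: [475.1, 17.7, 96.8]
tcp_rot: [-179.9, 0.0, 105.6]
ft_force: [-7.6, -0.9, 10.2]
finger_gap: 14.8
grip_force: 41.4
```

```bash
python3 -m handwheel '[[-0.2,0,0,0,0,0,0],[-0.2,0,0,0,0,0,0],[-0.2,0,0,0,0,0,0],[-0.2,0,0,-1,0,0,0],[-0.2,0,0,-2,0,0,0],[-0.2,0,0,-3,0,0,0],[-0.2,0,0,-3,0,0,0],[-0.2,-2,0,-3,0,0,0],[-0.2,-3,0,-2,0,0,0],[-0.2,0,0,0,0,0,0],[-0.2,0,0,0,0,0,0],[-0.2,0,0,0,0,0,0]]'
python3 - <<'E'
from h import *
np.set_printoptions(precision=1,suppress=True)
p=snapshot('wrist');save(p,'w8')
h=cv2.cvtColor(p['image'],cv2.COLOR_RGB2HSV); c=np.array([475.1,18.8])
for n,lo,hi,z in (('mark',5,17,116),('ptr',20,35,98)):
    m=((h[...,0]>=lo)&(h[...,0]<=hi)&(h[...,1]>150)&(h[...,2]>90)).astype(np.uint8)
    N,l,st,cc=cv2.connectedComponentsWithStats(m)
    for i in range(1,N):
        if st[i,4]>25:
            W=np.array([ray(p,(x,y),z)[:2] for y,x in np.argwhere(l==i)]); u=np.linalg.svd(W-W.mean(0))[2][0]; u*=-np.sign(u[1]); v=W.mean(0)-c
            print(n,st[i],cc[i],W.mean(0),'ang',np.degrees(np.arctan2(v[1],v[0])),np.hypot(*v),'dir',np.degrees(np.arctan2(u[1],u[0])))
for q in ['mug_center','knob_grip','pointer_tip','mark_inner']:
  print(q,[(np.array(d['location']),round(d['conf'],2)) for d in place_of(p,q)[:2]])
E
```

```text
time: 16.43
tool_pos: [488.6, -29.8, 235.6]
tcp_rot: [-180.0, -0.0, 105.6]
ft_force: [-0.3, -0.4, -1.4]
finger_gap: 34.3
grip_force: 0.0
mark [251 186  13  16 192] [257.  193.1] [488.8 -32. ] ang -74.88359943488713 52.625076416075245 dir -73.52963343621148
ptr [254 130   8  33 246] [257.4 145.5] [479.3   3.2] ang -75.0672803433154 16.139364241868822 dir -75.14144498775751
mug_center [(array([723.3,  76.3,  46.6]), 0.94), (array([476.4,  18.6,  86.7]), 0.74)]
knob_grip [(array([480.3,  14.2,  85.9]), 0.79)]
pointer_tip [(array([485.7, -13.3,  97.9]), 0.74)]
mark_inner []
```

View pics/w8.png

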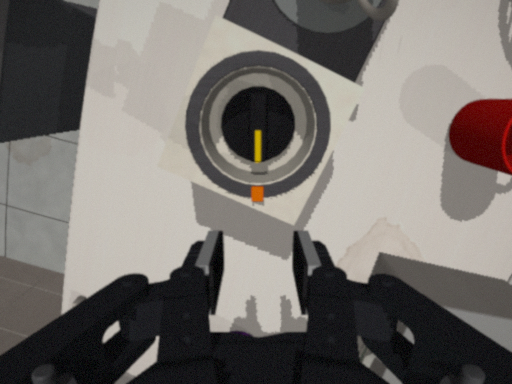

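The pointer (257,145) lines up with the orange mark (257,193) to within 0.3°. The mug stands on the plate and the arm is clear, so I'm handing in.

```bash
python3 -c "
from bench import hand_in
print(hand_in())"
```

```text
the job is handed in; nothing more can be done
None
```

The job is handed in: the white mug stands upright within about 5 mm of the plate's centre, and the knob's pointer is on the orange mark to within 0.3°, but by my measurement that is about 2.0 rad on the joint, outside the stated 1.1 to 1.7, so I went by the mark.

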